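# Half-open shutter on the inspection light box

### The arm

A 6-joint arm with a two-finger parallel gripper is mounted at the origin on the work surface. World frame = base frame: x ahead of the robot, y to its left, z up, the work surface at z = 0. Lengths are in m, angles in rad, forces in N, time in s.
With the tool pointing down it reaches from about 0.325 to 0.85 m from the base axis. Payload 15.5 kg.
Tool frame: the origin (TCP) lies at the very end of the fingers, on their centre line; the grasp point (between the pads) lies 19 mm behind it; z points along the fingers, y is the direction in which the jaws open and shut (so a half turn about z gives the same grasp; the last joint's range is limited). The gripper opens to 91 mm and grips with 3 to 60 N. Pads are 32 mm wide; open, the fingers measure 118 mm over their backs; the gripper's body (76 mm by 178 mm) begins 60 mm behind the grasp point.
Start: joints at [1.056, 0.494, 1.345, -0, 1.302, -0.096], TCP at [0.254, 0.571, 0.214] pointing down, gripper open.
Joint ranges: [-2.91, 2.91], [-0.82, 2.16], [0.22, 2.67], [-1.22, 4.37], [0.12, 2.79], [-3.08, 3.08]. Speed limits (rad/s): [1.89, 1.89, 2.57, 3.01, 3.01, 3.01].

### API

Orientations are given as a rotation vector (axis times angle).
In Python, from plant import env gives the robot as it stands. The module is installed in compiled form; this text tells all that it offers.
- The arm moves only by the tool servo_tool, never from a script. Its argument "rows" is a list of rows, each an object with "jaw": the finger opening in mm, from 0 to 91.2; "dp": the shift along the tool's x, y, z in mm, a list of three; "turn": the turn about the tool's z in rad. In form: [{"jaw": jaw, "dp": [x, y, z], "turn": turn}, ...]. A call has 1 to 20 rows; each row is the pose to reach, as a shift and turn from the pose measured when the call began, along the tool's axes at that moment; what a row does not reach only later rows make up. A row lasts 1/8 s, in which the tool goes at most 62.5 mm and 10.7 degrees, less where a joint would pass 70% of its speed; a pose out of reach is approached as far as the arm can. A call with a gripper value outside its range is refused whole. The fingers move at their own pace and stop on an object; the grip force is fixed at half the most. Time passes only in rows, so rows that repeat a pose let the fingers close. It gives the time, the measured TCP pose, the force and the opening at its end, in the units of the state.
- env.get_state(): the state, without advancing time (a new reading comes with each control period).
- env.capture(name): name is "scene" or "top"; returns a dict with "pixels" (480x640x3 uint8, red, green, blue), "camera_matrix" (3x3 intrinsics, pixels), "position" and "orientation" of the camera in the world. Camera axes: x right, y down, z forward; pixel columns grow to the right and rows downward; lengths in m; the calibration is good to about 2 mm. A picture is of the moment at which its call begins. There is no depth.
- env.finish_job(): hands the job in, once; it reports no verdict.
Trained networks look in the newest picture that a camera, given by its name, has taken for a name from the list of things; names that differ only in an ending like _2 or _b are one class to them, and where a whole thing is asked for, a point or a joint stands for the part that bears it (a point fixed in the world has none). Each returns a list of dicts, best first, with "conf" (0 to 1); they miss things now and then, are a little off and sometimes report something else, mostly with a low value. They report only what shows in the picture. A call takes as long as a camera call.
- env.look_for(camera, thing): "at" ([x, y, z] in m, in world coordinates, good to about 4 mm: the middle of the surface that is visible of it).
- env.regions_of(camera, thing): "mask" (480x640 bool, what is visible of it).
The state is a dict: "time": time; "joint_pos": joint angles; "joint_vel": joint speeds; "joint_efforts": joint torques, N m; "eef_pos": TCP position; "tool_rot": TCP orientation; "force": force on the tool from outside, world axes, zero at the start; "wrist_torque": the same for the moment, N m; "grip_width": finger opening in m.
Only numpy, scipy, OpenCV 4.12 (cv2) and the standard library are available. Lean on these libraries where they do the work, as an engineer would, in place of code of your own. Each camera call takes 0.05 s, during which the arm holds its last target.

### The job

On the inspection light box, slide the black sprung shutter open by its upright blue tab until you feel it come up against the red stop bar, then bring it back to half of that travel, midway between closed and the stop, and hold it there against its spring. Finish while the robot is still holding the shutter still at half travel, and leave the bottle, the jar and the metal dish where they stand.

Things in the scene. Friction and masses are not known exactly. Their poses are not given: they have to be found in the camera images.
- lightbox: White inspection light box fixed on the table, 200 x 300 x 60 mm (x, y, z). Origin: centre of its underside; +y is the direction in which the shutter opens (its -y end carries a grey spring housing). On its top (z = 60) two 8 mm high aluminium guide rails run along y at x = -69 and +69, with 10 mm tick marks beside the -x rail. It stands at a different place and yaw each time.
- shutter (a joint): Travel of the shutter along the light box's +y, in m: 0 closed (where the spring keeps it), growing as it opens. The spring closes it with about 2.5 N at 0, rising by 0.15 N per mm (9 N at 43 mm, 15 N at 84 mm), plus about 0.6 N of friction; let go, it shuts. The stop bar ends the travel somewhere between 56 and 84 mm; half travel is half of that.
- tab_top (a point): Centre of the top of the blue tab on the shutter; moves with it. The tab is a block 40 mm along x, 14 mm along y (the sliding direction) and 36 mm high; its top is 104 mm above the table, its foot (top face of the shutter plate) 68 mm above the table. It stands in the middle of the shutter, a black plate 122 mm along x, 100 mm along y and 6 mm thick. Axes as the light box's.
- shutter_edge (a point): Middle of the shutter's leading (+y) edge, the edge that meets the stop bar; 50 mm in +y from the tab's centre, 65 mm above the table. With the shutter closed it is at x = 0, y = -35 mm in the light box's frame.
- stop: Red stop bar clamped across the guide rails, set differently each time: 128 mm along x, 18 along y, 14 high, with two dark screws 10 mm higher; it does not yield. Origin: middle of the face that the shutter's edge meets, level with the box top (60 mm above the table). Full travel is the y distance from the closed shutter's edge to this face. Axes as the light box's.
- white_bottle: White capped bottle, 68 mm across, 165 mm high, standing loose near the +y end of the light box; leave it alone. Origin: centre of its underside.
- amber_jar: Amber jar with a black cap, 56 mm across, 75 mm high, standing loose near the -y end of the light box; leave it alone. Origin: centre of its underside.
- cap_dish: Shallow round metal dish, 90 mm across, 35 mm high, standing loose beyond the light box's +x side; leave it alone. Origin: centre of its underside.

How it is judged:
By the outcome, as a careful person would: the job done as asked, in the order asked, and still so for the second after the job is handed in, while the arm keeps its last pose, push and grip.
It also fails if it takes over 48 s, if anything falls off the work surface, if the arm or the gripper's body presses on something with over 40 N, if the wrist force passes 120 N, or if a joint passes its speed limit or range.

## Working session

There is one attempt and no reset: what is moved stays moved. The work goes in short steps, Python scripts to look and compute and a tool call to move; the robot and the scene stay as the last step left them, time stands still between calls to the robot, and variables do not carry over. Pictures are saved under pics/ and viewed, and the job is handed in when it is done.

Besides the shell and the picture viewer there is one more tool, called after ">>>" as name(argument=value, ...) on one line, values as JSON. servo_tool: Moves the arm, as the interface text tells. Its arguments: {"type":"object","properties":{"rows":{"type":"array","items":{"type":"object","properties":{"jaw":{"type":"number"},"dp":{"type":"array","items":{"type":"number"}},"turn":{"type":"number"}}}}},"required":["rows"]}

```bash
mkdir -p pics
cat > h.py <<'E'
import numpy as np,cv2
from scipy.spatial.transform import Rotation as R
from plant import env
def cap(n,f):
    c=env.capture(n); cv2.imwrite('pics/'+f,c['pixels'][:,:,::-1]); return c
def Rm(o):
    o=np.array(o,float); 
    return o if o.shape==(3,3) else (R.from_rotvec(o).as_matrix() if o.size==3 else R.from_quat(o).as_matrix())
def pix2w(c,u,v,z):
    K=np.array(c['camera_matrix']);d=Rm(c['orientation'])@np.linalg.inv(K)@np.array([u,v,1.]);p=np.array(c['position'])
    return p+d*(z-p[2])/d[2]
def w2pix(c,X):
    q=Rm(c['orientation']).T@(np.array(X)-np.array(c['position']));q=np.array(c['camera_matrix'])@q;return q[:2]/q[2]
E
python3 - <<'E'
from h import *
s=env.get_state();print(s)
for n in('scene','top'):
    c=cap(n,n+'1.png');print(n,c['position'],c['orientation'],c['camera_matrix'])
    for t in('lightbox','shutter','tab_top','shutter_edge','stop','white_bottle','amber_jar','cap_dish'):
        print(t,[(np.round(d['at'],4),round(d['conf'],2)) for d in env.look_for(n,t)][:2])
E
```

```text
{'time': 0.0, 'joint_pos': array([ 1.05646170e+00,  4.94204339e-01,  1.34615833e+00, -7.10940013e-06,
        1.30248050e+00, -9.54979840e-02]), 'joint_vel': array([ 0.00085159,  0.00121899,  0.00050818, -0.00027622, -0.00025001,
        0.00019764]), 'joint_efforts': array([ 9.89584623e-04, -8.78804469e+01, -3.81854546e+01,  7.10175675e-02,
        5.29540563e-02, -2.55085624e-04]), 'eef_pos': array([0.25399127, 0.57063582, 0.21331589]), 'tool_rot': array([-6.53029016e-01, -3.07259440e+00,  1.87671197e-03]), 'force': array([-0.25330885,  0.48424917,  0.08187182]), 'wrist_torque': array([-0.01706437,  0.04970129, -0.06209601]), 'grip_width': 0.09121284559717129}
scene [ 1.027366   -0.32384149  0.65813047] [-2.19496371 -0.94067861  0.36195611] [[450.3508696    0.         322.46882882]
 [  0.         450.3508696  235.28982395]
 [  0.           0.           1.        ]]
lightbox [(array([0.5586, 0.0048, 0.0635]), 0.68)]
shutter [(array([ 0.5001, -0.0478,  0.0692]), 0.65)]
tab_top [(array([ 0.5   , -0.0507,  0.0699]), 0.8)]
shutter_edge [(array([ 0.4987, -0.05  ,  0.0696]), 0.71)]
stop [
[... 218 characters left out ...]
72, -0.0761,  0.0195]), 0.67)]
top [0.50778676 0.07500607 1.35393872] [-2.18576991  2.1469257  -0.12258843] [[623.43552893   0.         312.41502019]
 [  0.         623.43552893 227.39112304]
 [  0.           0.           1.        ]]
lightbox [(array([0.5213, 0.0225, 0.0607]), 0.79)]
shutter [(array([ 0.4858, -0.0449,  0.0699]), 0.6)]
tab_top [(array([ 0.494 , -0.045 ,  0.0703]), 0.88)]
shutter_edge [(array([ 0.4914, -0.0419,  0.0697]), 0.74)]
stop [(array([0.5388, 0.0689, 0.0744]), 0.58)]
white_bottle [(array([0.6382, 0.2328, 0.1135]), 0.97), (array([0.5407, 0.0655, 0.0732]), 0.43)]
amber_jar [(array([ 0.4655, -0.1858,  0.0774]), 0.61)]
cap_dish [(array([ 0.6756, -0.0775,  0.0204]), 0.98)]
```

View pics/scene1.png

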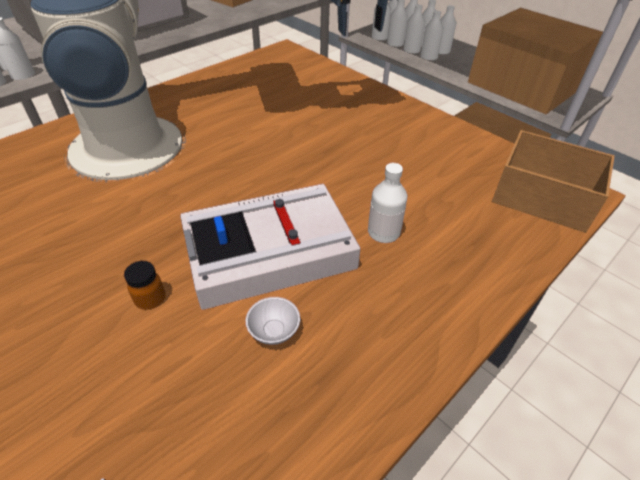

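View pics/top1.png

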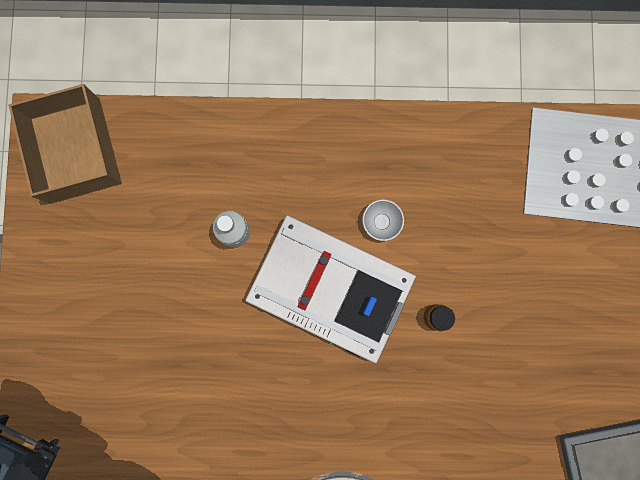

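The scene shows the shutter (black, around (222,237)) with the blue tab at (220,230), and the red bar at (287,222). In the top view the tab is at (370,306), the bar at (314,280), the bottle at (230,229), the jar at (440,318) and the dish at (383,220). Next I'll fit the box frame.

Run:
```python
from h import *
c=cap('top','top2.png');im=c['pixels'].astype(int);
r,g,b=im[...,0],im[...,1],im[...,2]
def rect(m,z,name):
    m=m.astype(np.uint8);n,l,st,ce=cv2.connectedComponentsWithStats(m);k=1+np.argmax(st[1:,4]);ys,xs=np.where(l==k)
    P=np.array([pix2w(c,x,y,z)[:2] for x,y in zip(xs,ys)])
    (cx,cy),(w,h),a=cv2.minAreaRect((P*1000).astype(np.float32));
    print(name,len(xs),'mean',P.mean(0).round(4),'rect',round(cx,1),round(cy,1),round(w,1),round(h,1),round(a,2))
    return P
roi=np.zeros(r.shape,bool);roi[200:370,240:425]=1
rect(roi&(b>120)&(r<90),.104,'tab');
rect(roi&(r>130)&(g<70)&(b<70),.074,'stop')
rect(roi&(r<60)&(g<60)&(b<60),.068,'shutter')
for n in ['lightbox','shutter','stop','tab_top']:
    for d in env.regions_of('top',n)[:1]: rect(d['mask'],{'lightbox':.06,'shutter':.068,'stop':.074,'tab_top':.104}[n],'net '+n)
cv2.imwrite('pics/crop.png',cv2.resize(c['pixels'][200:370,235:450,::-1],None,fx=3.6,fy=3.6,interpolation=cv2.INTER_CUBIC)[:600,:800])
```

```text
tab 127 mean [ 0.4902 -0.0447] rect 490.1 -44.7 12.8 38.3 65.95
stop 282 mean [0.54   0.0667] rect 540.5 66.6 16.0 74.8 65.88
shutter 2512 mean [ 0.4907 -0.0443] rect 490.1 -46.2 102.7 114.6 65.78
net lightbox 13590 mean [0.523  0.0307] rect 523.7 32.4 301.8 203.6 65.92
net shutter 2775 mean [ 0.4902 -0.0447] rect 491.0 -44.7 102.5 117.1 65.85
net stop 543 mean [0.5401 0.0666] rect 539.8 66.5 19.4 127.8 64.81
net tab_top 2798 mean [ 0.4906 -0.0415] rect 490.5 -41.7 98.5 113.7 66.16
```

View pics/crop.png

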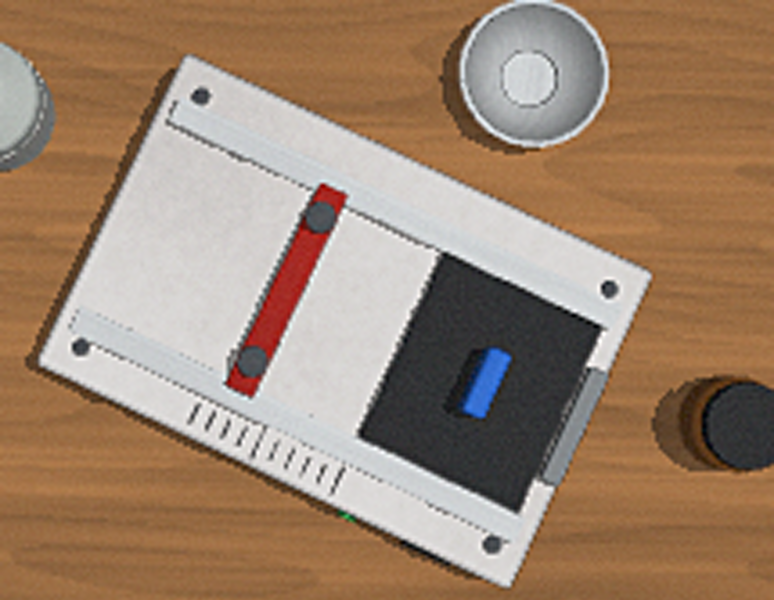

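>>> servo_tool(rows=[{"jaw":60,"dp":[-30,-30,0],"turn":0},{"jaw":60,"dp":[-65,-65,0],"turn":0},{"jaw":60,"dp":[-100,-100,0],"turn":0},{"jaw":60,"dp":[-135,-135,0],"turn":0},{"jaw":60,"dp":[-170,-170,0],"turn":0},{"jaw":60,"dp":[-205,-205,5],"turn":0},{"jaw":60,"dp":[-240,-240,10],"turn":0},{"jaw":60,"dp":[-275,-275,15],"turn":0},{"jaw":60,"dp":[-310,-310,20],"turn":0},{"jaw":60,"dp":[-345,-345,25],"turn":0},{"jaw":60,"dp":[-380,-380,30],"turn":0},{"jaw":60,"dp":[-415,-415,35],"turn":0},{"jaw":60,"dp":[-445,-445,40],"turn":0},{"jaw":60,"dp":[-466,-466,45],"turn":0},{"jaw":60,"dp":[-466,-466,50],"turn":0},{"jaw":60,"dp":[-466,-466,50],"turn":0},{"jaw":60,"dp":[-466,-466,50],"turn":0}])

```text
time: 3.28
eef_pos: [0.4901, -0.0434, 0.1641]
tool_rot: [-0.652, -3.073, -0.0]
force: [-0.2, 0.1, 0.8]
grip_width: 0.0599
```

Run:
```python
from h import *
s=env.get_state();print(s['time'],s['eef_pos'],s['joint_pos'],s['force'])
M=R.from_rotvec(s['tool_rot']).as_matrix();print(M.round(4))
print('shift to tab',M.T@(np.array([.4901,-.0447,.075])-s['eef_pos'])*1000)
c=cap('scene','s2.png')
for n,X in (('tab',[.4901,-.0447,.104]),('tcp',s['eef_pos'])): print(n,w2pix(c,X))
u=w2pix(c,[.4901,-.0447,.104]).astype(int)
cv2.imwrite('pics/s2c.png',cv2.resize(c['pixels'][140:320,120:400,::-1],None,fx=2.8,fy=2.8,interpolation=cv2.INTER_CUBIC))
```

```text
3.275 [ 0.4901128  -0.04341105  0.16410811] [-2.09841462e-01  3.70960545e-01  1.72977451e+00  1.12022605e-04
  1.04091673e+00 -1.36287083e+00] [-0.24775302  0.09480178  0.78370521]
[[-9.140e-01  4.058e-01 -0.000e+00]
 [ 4.058e-01  9.140e-01  1.000e-04]
 [ 1.000e-04  1.000e-04 -1.000e+00]]
shift to tab [-0.5182573  -1.19060267 89.10797085]
tab [218.3861592  222.54612034]
tcp [213.91580689 196.26056732]
```

View pics/s2c.png

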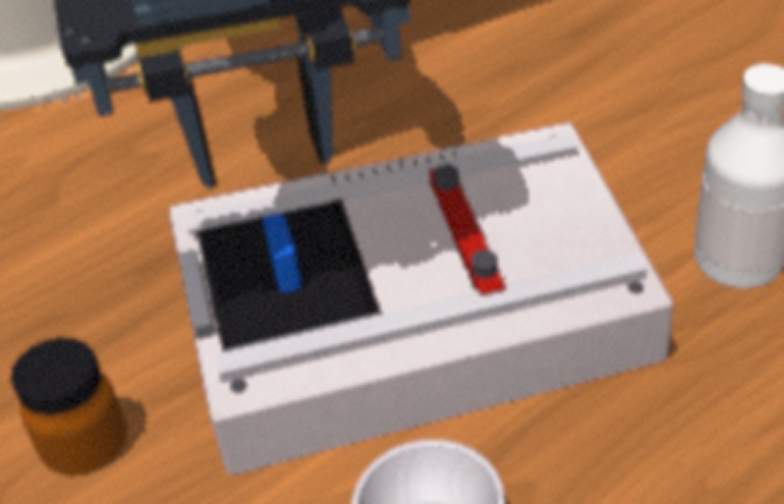

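The fingers are above and straddle the tab (crop (283,250)), and the projected tab position agrees with the picture. I'll descend and close.

>>> servo_tool(rows=[{"jaw":60,"dp":[-0.5,-1,25],"turn":0},{"jaw":60,"dp":[-0.5,-1,50],"turn":0},{"jaw":60,"dp":[-0.5,-1,70],"turn":0},{"jaw":60,"dp":[-0.5,-1,84],"turn":0},{"jaw":60,"dp":[-0.5,-1,88],"turn":0},{"jaw":60,"dp":[-0.5,-1,88],"turn":0},{"jaw":30,"dp":[-0.5,-1,88],"turn":0},{"jaw":18,"dp":[-0.5,-1,88],"turn":0},{"jaw":18,"dp":[-0.5,-1,88],"turn":0}])

```text
time: 4.45
eef_pos: [0.4904, -0.0446, 0.0765]
tool_rot: [0.651, 3.073, 0.0]
force: [-0.2, -0.3, -1.0]
grip_width: 0.0327
```

>>> servo_tool(rows=[{"jaw":8,"dp":[0,0,0],"turn":0},{"jaw":0,"dp":[0,0,0],"turn":0},{"jaw":0,"dp":[0,0,0],"turn":0},{"jaw":0,"dp":[0,0,0],"turn":0},{"jaw":0,"dp":[0,0,0],"turn":0}])

```text
time: 5.08
eef_pos: [0.4906, -0.0442, 0.0765]
tool_rot: [0.652, 3.072, 0.001]
force: [2.3, 5.5, 1.5]
grip_width: 0.0137
```

Run:
```python
from h import *
s=env.get_state();print(s['time'],s['eef_pos'],s['force'],s['grip_width'])
c=cap('scene','s3.png')
cv2.imwrite('pics/s3c.png',cv2.resize(c['pixels'][140:320,120:400,::-1],None,fx=2.8,fy=2.8,interpolation=cv2.INTER_CUBIC))
```

```text
5.075 [ 0.49064486 -0.04424289  0.07650038] [2.31971622 5.54851876 1.52831355] 0.013722413982196119
```

View pics/s3c.png

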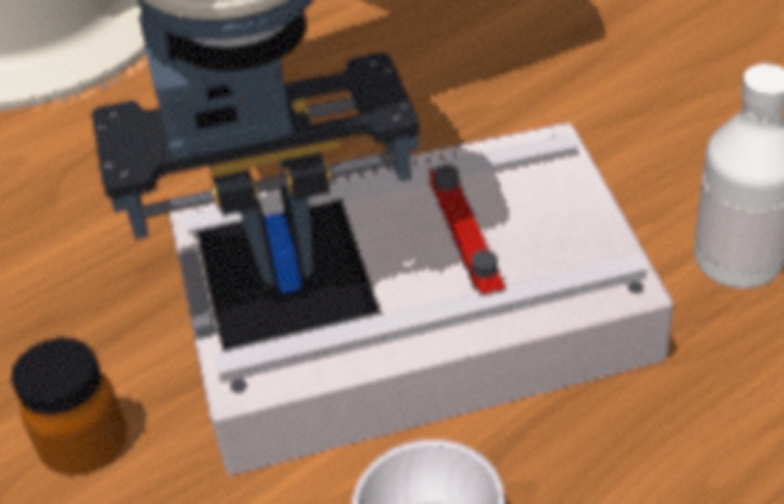

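Gripped (13.7 mm wide, tab at crop (285,255) between the fingers), shutter closed. Now I'll open it, first to 48 mm.

>>> servo_tool(rows=[{"jaw":0,"dp":[0,3,0],"turn":0},{"jaw":0,"dp":[0,8,0],"turn":0},{"jaw":0,"dp":[0,13,0],"turn":0},{"jaw":0,"dp":[0,18,0],"turn":0},{"jaw":0,"dp":[0,23,0],"turn":0},{"jaw":0,"dp":[0,28,0],"turn":0},{"jaw":0,"dp":[0,33,0],"turn":0},{"jaw":0,"dp":[0,38,0],"turn":0},{"jaw":0,"dp":[0,43,0],"turn":0},{"jaw":0,"dp":[0,46,0],"turn":0},{"jaw":0,"dp":[0,48,0],"turn":0},{"jaw":0,"dp":[0,48,0],"turn":0}])

```text
time: 6.62
eef_pos: [0.5103, -0.0006, 0.0765]
tool_rot: [0.652, 3.072, -0.0]
force: [-0.9, -7.9, 1.1]
grip_width: 0.0137
```

```bash
cat > st.py <<'E'
from h import *
s=env.get_state();u=np.array([.4070,.9134,0]);
p=s['eef_pos']-np.array([.490645,-.044243,.0765]);w=np.array([u[1],-u[0],0])
print(s['time'],'along',p@u*1e3,'lat',p@w*1e3,'z',p[2]*1e3,'F along',s['force']@u,'lat',s['force']@w,'z',s['force'][2],'tau',s['wrist_torque'].round(2),'grip',s['grip_width']*1e3,s['tool_rot'])
c=env.capture('scene')
import time
f='pics/s%d.png'%int(s['time']*1000)
cv2.imwrite(f,cv2.resize(c['pixels'][140:320,120:400,::-1],None,fx=2.8,fy=2.8,interpolation=cv2.INTER_CUBIC));print(f)
E
python3 st.py; cp pics/s6*.png pics/open48.png; ls pics
```

```text
6.625 along 47.83837520867277 lat 0.23860196476820852 z 0.015573587886411056 F along -7.565224783315338 lat 2.3621389524761724 z 1.084241196682597 tau [-1.83  0.18 -0.53] grip 13.717506616922355 [ 6.51603624e-01  3.07205552e+00 -1.62666954e-04]
pics/s6625.png
crop.png
open48.png
s2.png
s2c.png
s3.png
s3c.png
s6625.png
scene1.png
top1.png
top2.png
```

View pics/open48.png

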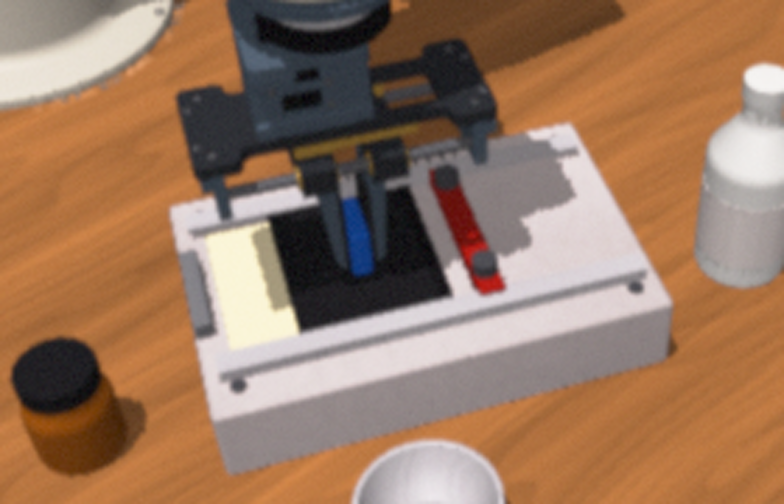

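The shutter moves with the grip and the lit aperture shows; the leading edge (crop (440,250)) is not yet at the bar. Closing in slowly.

>>> servo_tool(rows=[{"jaw":0,"dp":[0,2,0],"turn":0},{"jaw":0,"dp":[0,4,0],"turn":0},{"jaw":0,"dp":[0,6,0],"turn":0},{"jaw":0,"dp":[0,8,0],"turn":0},{"jaw":0,"dp":[0,10,0],"turn":0},{"jaw":0,"dp":[0,11,0],"turn":0},{"jaw":0,"dp":[0,11,0],"turn":0}])

```text
time: 7.55
eef_pos: [0.5147, 0.009, 0.0765]
tool_rot: [0.651, 3.072, -0.002]
force: [-3.0, -11.2, 2.4]
grip_width: 0.0139
```

>>> servo_tool(rows=[{"jaw":0,"dp":[0,0.5,0],"turn":0},{"jaw":0,"dp":[0,1,0],"turn":0},{"jaw":0,"dp":[0,1.5,0],"turn":0},{"jaw":0,"dp":[0,1.5,0],"turn":0}])

```text
time: 8.05
eef_pos: [0.5152, 0.01, 0.0765]
tool_rot: [0.651, 3.073, -0.003]
force: [-2.5, -10.7, 3.4]
grip_width: 0.0134
```

```bash
python3 st.py
```

```text
8.05 along 59.475258369574284 lat 0.3303068296016132 z -0.01269504390656595 F along -10.760852863003901 lat 2.060280009882452 z 3.4109195001554142 tau [-2.01  0.5  -0.58] grip 13.40652189718028 [ 0.65089601  3.07270925 -0.0034213 ]
pics/s8050.png
```

>>> servo_tool(rows=[{"jaw":0,"dp":[0,0.5,0],"turn":0},{"jaw":0,"dp":[0,1,0],"turn":0},{"jaw":0,"dp":[0,1.5,0],"turn":0},{"jaw":0,"dp":[0,1.5,0],"turn":0}])

```text
time: 8.6
eef_pos: [0.5156, 0.0109, 0.0765]
tool_rot: [0.651, 3.073, -0.005]
force: [-3.7, -11.9, 2.5]
grip_width: 0.0139
```

```bash
python3 st.py
```

```text
8.6 along 60.48944277805445 lat 0.31425851641723546 z -0.018702016409244404 F along -12.364682655734649 lat 1.5021013337853977 z 2.5482333153020376 tau [-1.98  0.49 -0.53] grip 13.881431600117022 [ 0.65063905  3.07308467 -0.00516264]
pics/s8600.png
```

View pics/s8050.png

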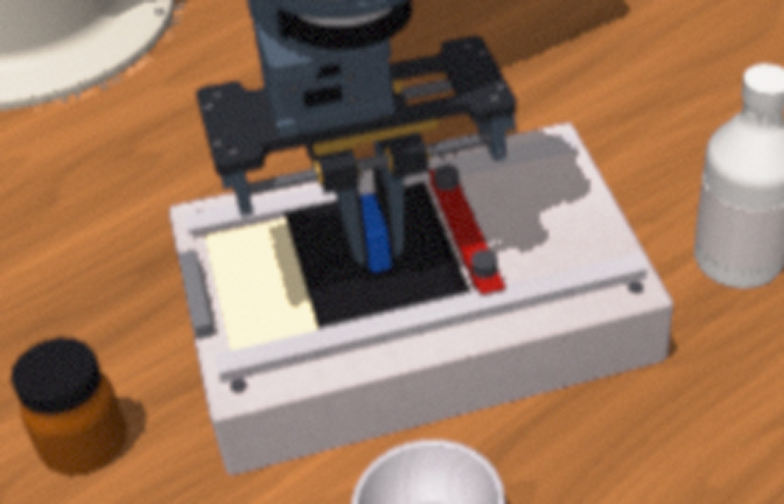

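A thin white gap (crop (465,285)) still shows before the bar. I'll continue.

>>> servo_tool(rows=[{"jaw":0,"dp":[0,0.5,0],"turn":0},{"jaw":0,"dp":[0,1,0],"turn":0},{"jaw":0,"dp":[0,1.5,0],"turn":0},{"jaw":0,"dp":[0,2,0],"turn":0},{"jaw":0,"dp":[0,2,0],"turn":0}])

```text
time: 9.28
eef_pos: [0.5162, 0.0123, 0.0765]
tool_rot: [0.65, 3.073, -0.007]
force: [-2.8, -12.0, 3.5]
grip_width: 0.0137
```

```bash
python3 st.py
```

```text
9.275 along 62.01830553868652 lat 0.3477489890156776 z 0.004451602645436092 F along -12.079855972412938 lat 2.2684671109735124 z 3.4913524089128694 tau [-1.89  0.45 -0.56] grip 13.678742224405587 [ 0.65024859  3.07341004 -0.00689704]
pics/s9275.png
```

>>> servo_tool(rows=[{"jaw":0,"dp":[0,0.5,0],"turn":0},{"jaw":0,"dp":[0,1,0],"turn":0},{"jaw":0,"dp":[0,1.5,0],"turn":0},{"jaw":0,"dp":[0,2,0],"turn":0},{"jaw":0,"dp":[0,2,0],"turn":0}])

```text
time: 9.95
eef_pos: [0.5167, 0.0135, 0.0765]
tool_rot: [-0.65, -3.073, 0.009]
force: [-2.8, -13.5, 3.2]
grip_width: 0.0143
```

```bash
python3 st.py
```

```text
9.95 along 63.34135088317801 lat 0.3400897091982379 z -0.016672760581107338 F along -13.474811406276904 lat 2.9615983874533627 z 3.1890835154915673 tau [-2.23  0.55 -0.6 ] grip 14.266795934182513 [-0.64990913 -3.07330054  0.0089578 ]
pics/s9950.png
```

>>> servo_tool(rows=[{"jaw":0,"dp":[0,0.5,0],"turn":0},{"jaw":0,"dp":[0,1,0],"turn":0},{"jaw":0,"dp":[0,1.5,0],"turn":0},{"jaw":0,"dp":[0,2,0],"turn":0},{"jaw":0,"dp":[0,2,0],"turn":0}])

```text
time: 10.62
eef_pos: [0.5167, 0.0136, 0.0765]
tool_rot: [-0.649, -3.072, 0.014]
force: [-6.6, -25.7, 7.1]
grip_width: 0.0142
```

```bash
python3 st.py; cp pics/s10[0-9]*.png pics/n1.png
```

```text
10.625 along 63.46563162744435 lat 0.2848708106694717 z -0.010330090483276488 F along -26.112003596456397 lat 4.439599699927932 z 7.08528209275978 tau [-4.42  1.2  -0.62] grip 14.222163396861934 [-0.6487234  -3.07240529  0.0138242 ]
pics/s10625.png
```

View pics/n1.png

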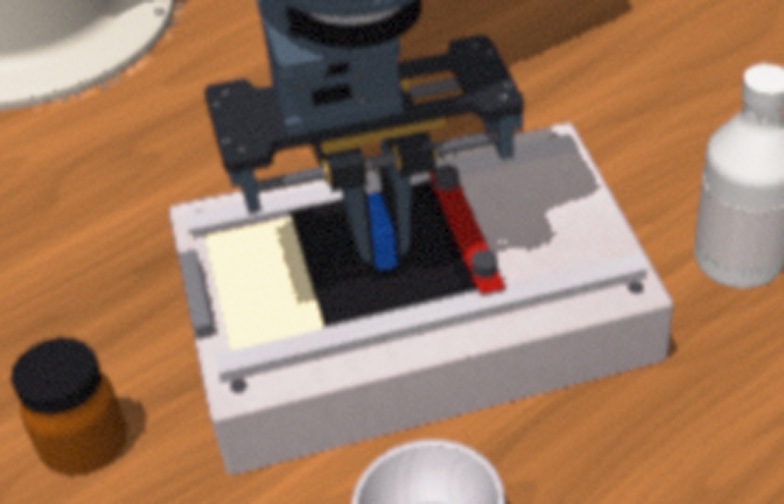

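Force jumped from 13 to 26 N with no further motion, and the shutter edge meets the bar in the picture (470,285), so the stop is felt at about 63.4 mm. Half is about 31.7 mm, so I'll go back there.

>>> servo_tool(rows=[{"jaw":0,"dp":[0,-2,0],"turn":0},{"jaw":0,"dp":[0,-6,0],"turn":0},{"jaw":0,"dp":[0,-10,0],"turn":0},{"jaw":0,"dp":[0,-14,0],"turn":0},{"jaw":0,"dp":[0,-18,0],"turn":0},{"jaw":0,"dp":[0,-22,0],"turn":0},{"jaw":0,"dp":[0,-26,0],"turn":0},{"jaw":0,"dp":[0,-29,0],"turn":0},{"jaw":0,"dp":[0,-31,0],"turn":0},{"jaw":0,"dp":[0,-31.5,0],"turn":0},{"jaw":0,"dp":[0,-31.5,0],"turn":0},{"jaw":0,"dp":[0,-31.5,0],"turn":0},{"jaw":0,"dp":[0,-31.5,0],"turn":0}])

```text
time: 12.3
eef_pos: [0.5037, -0.0152, 0.0765]
tool_rot: [-0.649, -3.072, 0.014]
force: [-2.6, -6.7, -2.1]
grip_width: 0.0136
```

```bash
python3 st.py; cp pics/s12*.png pics/n2.png
python3 - <<'E'
from h import *
c=cap('top','top3.png')
cv2.imwrite('pics/crop3.png',cv2.resize(c['pixels'][190:380,220:470,::-1],None,fx=3,fy=3,interpolation=cv2.INTER_CUBIC))
E
```

```text
12.3 along 31.82395724610934 lat 0.14270495346060968 z 0.027402715145743994 F along -7.231544858808301 lat 0.34910047397104776 z -2.0695993889418944 tau [-0.91  0.19 -0.57] grip 13.644705467472509 [-0.64857819 -3.07171779  0.01449689]
pics/s12300.png
```

View pics/n2.png

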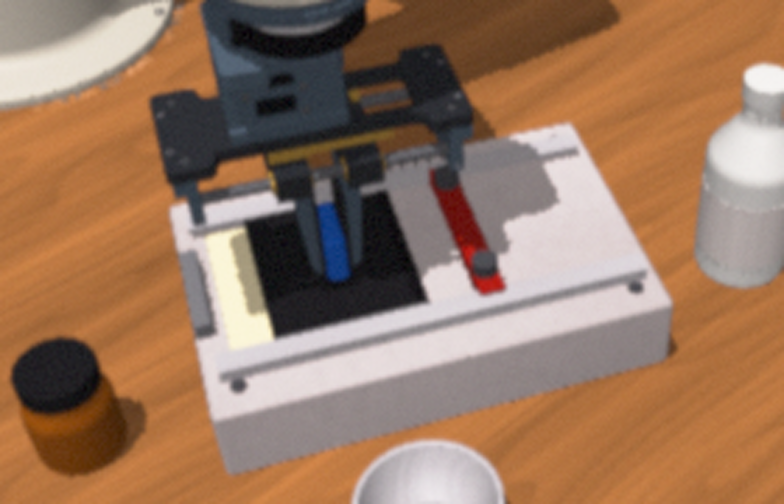

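View pics/crop3.png

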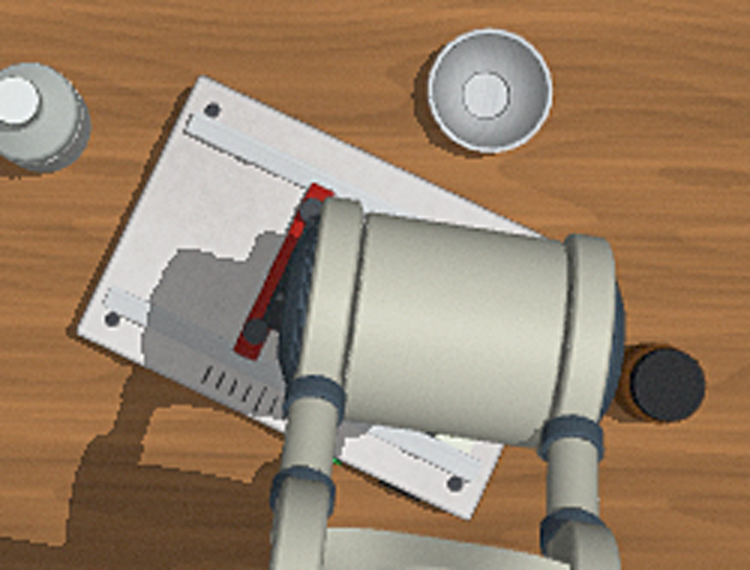

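In both pictures the shutter's near front corner sits at crop (427,301), midway between closed (378,312) and stop (475,290). Bottle, jar and dish look untouched. One last steadiness check, then I'll hand in.

```bash
python3 st.py
python3 - <<'E'
from h import *
import cv2
cols=[]
# dark/white transition along the line through the near part of the plate (box x=+45), z=.068
u=np.array([.407,.9134]);w=np.array([u[1],-u[0]]);o=np.array([.4901,-.0447])
c=env.capture('scene');fs={'closed':cv2.imread('pics/s2.png'),'now':c['pixels'][:,:,::-1]}
n1=cv2.imread('pics/n1.png');full=np.zeros((480,640,3),np.uint8);full[140:320,120:400]=cv2.resize(n1,(280,180),interpolation=cv2.INTER_AREA);fs['stop']=full
for k,im in fs.items():
    r=[]
    for lat in (.035,.04,.045,.05):
        t=np.arange(.02,.16,.00025);g=[]
        for a in t:
            p=w2pix(c,[*(o+u*(a)+w*lat),.068]);g.append(cv2.getRectSubPix(im,(1,1),tuple(map(float,p)))[0,0].astype(float)[1])
        g=np.array(g);i=np.where(g>90)[0];r.append(t[i[0]]*1e3 if len(i) else None)
    print(k,r)
s=env.get_state();print(s['time'],np.abs(s['joint_vel']).max())
for t in('white_bottle','amber_jar','cap_dish'): print(t,[(d['at'].round(3) if hasattr(d['at'],'round') else d['at']) for d in env.look_for('scene',t)[:1]])
E
```

```text
12.4 along 31.818001633416298 lat 0.14035259757490565 z 0.020964094132103206 F along -8.081683793168299 lat 0.7837051754207096 z -2.3741194794059814 tau [-0.93  0.1  -0.59] grip 13.737261858773882 [-0.64856074 -3.07170626  0.01448048]
pics/s12400.png
closed [np.float64(50.00000000000003), np.float64(49.75000000000003), np.float64(50.00000000000003), np.float64(50.00000000000003)]
now [np.float64(82.00000000000006), np.float64(81.50000000000006), np.float64(81.50000000000006), np.float64(81.25000000000006)]
stop [np.float64(133.00000000000009), np.float64(132.25000000000009), np.float64(132.00000000000009), np.float64(132.00000000000009)]
12.5 0.0017455924455231694
white_bottle [[0.6571, 0.2267, 0.0905]]
amber_jar [[0.4872, -0.2003, 0.0528]]
cap_dish [[0.6653, -0.0747, 0.0178]]
```

```bash
python3 -c "
from plant import env
print(env.finish_job())"
```

```text
the job is handed in; nothing more can be done
None
```

The shutter is at half travel, about 31.8 mm open, and the arm is still gripping the tab and holding it there against the spring. I gripped the tab with the shutter closed and opened it until it met the red stop bar. There the force jumped from 13 to 26 N with no more motion, at about 63.4 mm of travel. I then brought it back to half and handed the job in at about 12.5 s.

**Last checks:**
- **Position:** the arm's own reading was 31.8 mm (about 32.0 mm at the grasp point, allowing for a slight tool tilt), against a target of about 31.7 mm. The scene picture put the shutter's edge 31.6 mm from closed.
- **Holding still:** the arm was at rest and pushing about 8 N, as expected at that opening.
- **Bottle, jar and dish:** they looked untouched in the pictures. The network's positions for them were within 4 mm of the first ones, which is its own accuracy.
- **One that failed:** my picture measurement at the stop passed over the dark red bar and gave its far edge (about 132 mm on a scale where the closed edge reads 50 mm). The stop position therefore rests on the force jump, though subtracting the bar's width gives about 63–64 mm, which agrees.

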